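# Roll-check the spindles on the stone slab

## Task

Check the three steel spindles on the stone slab for straightness, in turn from your right bay to your left: press the middle of each lightly under a fingertip, never hard, and roll it sideways within its bay about half a turn, feeling whether the shaft lifts your finger. Then lay the spindle that lifted flat in the grey reject tray, without dropping it, and leave the true ones lying in their bays; do not disturb the other things.

Things in the scene. Friction and masses are not known exactly. Their poses are not given: they have to be found in the camera images.
- bay_right (a point): Point on the top of the fixed, level stone slab, centre of the bay on the robot's right (-y). Its axes are the slab's: 260 mm along x, 380 along y, 30 thick, turned a little. Bays are 115 mm apart along the slab's y, 109 mm wide between pairs of aluminium stop strips, 6 mm wide and high, that run along x from 40 to 85 mm either side of the bay centre, to stop the collars. Bay centres lie 40 mm from the slab's centre line towards the robot.
- bay_middle (a point): Same, centre of the middle bay. Pressed on top at mid-shaft by a fingertip that moves along the slab's y, a spindle rolls without slipping: the fingertip travels about 1.5 times as far as the spindle, and half a turn is 31 mm of spindle travel. Let go, it stays or rolls on gently; the strips stop it.
- bay_left (a point): Same, centre of the bay on the robot's left (+y). One spindle lies in each bay, along the slab's x, up to 20 mm to either side of the bay's centre; which of them lies where varies.
- spindle_a_mid (a point): Steel spindle, 120 mm long, about 120 g: two round end collars of 20 mm diameter, 12 mm wide, on which it rolls, and between them a 96 mm long shaft of 10 mm diameter. The point is half-way along, on the collars' common axis, 10 mm above the slab; x runs along the spindle. The point and axes do not show whether the shaft is bowed.
- spindle_b_mid (a point): Another spindle, same size and same point. A true spindle's shaft lies on the collars' axis, its top 15 mm above the slab however it is turned.
- spindle_c_mid (a point): Another spindle, same size and same point. Any of the three may be bent: its shaft is then bowed 2.5 mm off the collars' axis half-way along. At rest the bow hangs down (mid-shaft top 12.5 mm above the slab); over half a turn the top there rises by 5 mm.
- tray_in (a point): Centre of the inner floor of the open grey reject tray, 4 mm above the bench. The tray is fixed, 190 mm (its x) by 120 mm (its y) outside, 30 mm high, walls 4 mm. It stands to the left or right of the slab; a low carton stands on the other side.
- watch_dish: Small glass dish, 48 mm across, 10 mm high, on the slab's far strip; origin at its underside. To be left alone.
- spoon: Steel spoon, 190 mm long, beyond the slab; origin at its underside. To be left alone.
- beaker: Glass beaker, 70 mm across, 90 mm high, beyond the slab; origin at its underside. To be left alone.
- vial: Vial, 28 mm across, 55 mm high, on the robot's side of the slab; origin at its underside. To be left alone.
- stopper: Rubber stopper, 32 mm across, 28 mm high, on the robot's side of the slab; origin at its underside. To be left alone.

How it is judged:
By the outcome, as a careful person would: the job done as asked, in the order asked, and still so for the second after the job is handed in, with the robot touching nothing.
It also fails if it takes over 72 s, if anything falls off the work surface, if the arm or the gripper's body presses on something with over 40 N, if the wrist force passes 120 N, or if a joint passes its speed limit or range.

## Robot

A 6-joint arm with a two-finger parallel gripper is mounted at the origin on the work surface. World frame = base frame: x ahead of the robot, y to its left, z up, the work surface at z = 0. Lengths are in m, angles in rad, forces in N, time in s.
With the tool pointing down it reaches from about 0.25 to 0.775 m from the base axis. Payload 4 kg.
Tool frame: the origin (TCP) lies on the centre line of the jaws, within the pads' length; the fingertips stand 22 mm ahead of it and the grasp point (between the pads) lies 3 mm ahead of it; z points along the fingers, x is the direction in which the jaws open and shut, and the axes are right-handed (so a half turn about z gives the same grasp; the last joint's range is limited). The gripper opens to 85 mm and grips with 20 to 120 N. Pads are 22 mm wide; open, the fingers measure 114 mm over their backs; the gripper's body (76 mm by 85 mm) begins 54 mm behind the grasp point. The pads swing forward as they close: fully open they stand 13 mm farther back than shut.
Start: joints at [-1.226, 0.087, 1.371, -0, 1.684, -0.103], TCP at [0.238, -0.496, 0.253] pointing down, gripper open.
Joint ranges: [-3.1, 3.1], [-0.76, 2.03], [0.27, 2.55], [-1.08, 4.22], [0.17, 2.65], [-2.57, 2.57]. Speed limits (rad/s): [2.79, 2.79, 3.14, 3.14, 3.14, 3.14].

## Interface

Orientations are given as a 3x3 rotation matrix whose columns are the frame's x, y, z axes.
In Python, from cell import bot, viewer, workorder gives the robot as it stands.
- The arm moves only by the tool jog_arm, never from a script. Its argument "steps" is text: rows parted by semicolons, each of 6 numbers parted by spaces: the shift along the tool's x, y, z in mm, then the turn, a rotation vector about the tool's x, y, z in rad. A call has 1 to 8 rows; each row is the pose to reach, as a shift and turn from the pose commanded when the call began, along the tool's axes at that moment; what a row does not reach only later rows make up. A row lasts 1/12 s, in which the tool goes at most 41.7 mm and 7.16 degrees, less where a joint would pass 70% of its speed; a pose out of reach is approached as far as the arm can. A call with a gripper value outside its range is refused whole. "fingers" is the opening in per cent of the stroke, from 0 (shut) to 100 (fully open), set as the call begins (left out, the last holds). The fingers move at their own pace and stop on an object; "grip_force" is the grip in N (left out, the last holds). Time passes only in rows, so rows that repeat a pose let the fingers close. It gives the time, the measured TCP pose, the force and the opening at its end, in the units of the state.
- bot.get_state(): the state, without advancing time (a new reading comes with each control period).
- viewer.get_image(name): name is "scene" or "side" or "wrist"; returns a dict with "pixels" (384x512x3 uint8, red, green, blue), "camera_matrix" (3x3 intrinsics, pixels), "R" (3x3) and "t" (3): a world point X has camera coordinates R X + t; the wrist camera has in their place "hand_eye" (4x4, takes a point from camera to tool coordinates, whose origin is the TCP and whose axes are the tool frame's). Camera axes: x right, y down, z forward; pixel columns grow to the right and rows downward; lengths in m; the calibration is good to about 2 mm. A picture is of the moment at which its call begins: read the wrist's pose just before it. There is no depth.
- workorder.hand_in(): hands the job in, once; it reports no verdict.
The state is a dict: "t": time; "joints": joint angles; "dq": joint speeds; "tau": joint torques, N m; "position": TCP position; "tool_rot": TCP orientation; "ft_force": force on the tool from outside, world axes, zero at the start; "torque": the same for the moment, N m; "width": finger opening in m.
Only numpy, scipy, OpenCV 4.12 (cv2) and the standard library are available. Lean on these libraries where they do the work, as an engineer would, in place of code of your own. Each camera call takes 0.05 s, during which the arm holds its last target. There are 200 camera calls.

## Working session

There is one attempt and no reset: what is moved stays moved. The work goes in short steps, Python scripts to look and compute and a tool call to move; the robot and the scene stay as the last step left them, time stands still between calls to the robot, and variables do not carry over. Pictures are saved under pics/ and viewed, about 8 in all and at most 12, crops included, and the job is handed in when it is done.

Besides the shell and the picture viewer there is one more tool, called after ">>>" as name(argument=value, ...), one argument or row to a line, values as JSON. jog_arm: Moves the arm, as the interface text tells. Its arguments: {"type":"object","properties":{"steps":{"type":"string"},"fingers":{"type":"number"},"grip_force":{"type":"number"}},"required":["steps"]}

```bash
mkdir -p pics; ls
cat > h.py <<'E'
import numpy as np, cv2
from cell import bot, viewer, workorder
def snap(name,fn=None):
    s=bot.get_state(); im=viewer.get_image(name)
    if fn: cv2.imwrite('pics/'+fn,cv2.cvtColor(np.asarray(im['pixels']),cv2.COLOR_RGB2BGR))
    K=np.array(im['camera_matrix'])
    if name=='wrist':
        T=np.eye(4);T[:3,:3]=s['tool_rot'];T[:3,3]=s['position']
        M=np.linalg.inv(T@np.array(im['hand_eye'])); R,t=M[:3,:3],M[:3,3]
    else: R,t=np.array(im['R']),np.array(im['t'])
    return np.asarray(im['pixels']),(K,R,t)
def ray(cam,uv):
    K,R,t=cam; return -R.T@t, R.T@np.linalg.inv(K)@np.array([uv[0],uv[1],1.])
def onz(cam,uv,z):
    c,d=ray(cam,uv); return c+d*(z-c[2])/d[2]
def tri(c1,u1,c2,u2):
    a,d=ray(c1,u1);b,e=ray(c2,u2)
    s=np.linalg.lstsq(np.c_[d,-e],b-a,rcond=None)[0]
    p,q=a+s[0]*d,b+s[1]*e
    return (p+q)/2,np.linalg.norm(p-q)
E
python3 - <<'E'
from h import *
import pickle
cams={}
ims=[]
for n in['scene','side','wrist']:
    im,c=snap(n,n+'0.png');cams[n]=c;ims.append(im); print(n,(-c[1].T@c[2]).round(3))
pickle.dump(cams,open('cams.pkl','wb'))
cv2.imwrite('pics/both0.png',cv2.cvtColor(np.hstack(ims[:2]),cv2.COLOR_RGB2BGR))
s=bot.get_state();print(s['t'],s['tool_rot'],s['width'],s['ft_force'])
E
```

```text
pics
scene [ 1.111 -0.177  0.984]
side [ 0.426 -0.616  0.545]
wrist [ 0.314 -0.458  0.372]
0.15 [[ 4.32998090e-01 -9.01394662e-01 -5.63283618e-04]
 [-9.01393148e-01 -4.32998404e-01  1.66559402e-03]
 [-1.74525847e-03 -2.13459037e-04 -9.99998454e-01]] 0.08535922329756128 [0.74018143 0.37815558 0.13125327]
```

View pics/scene0.png

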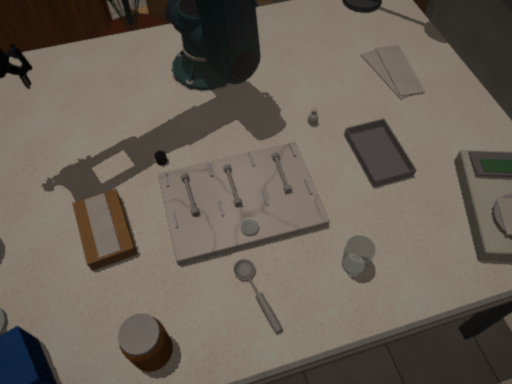

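View pics/side0.png

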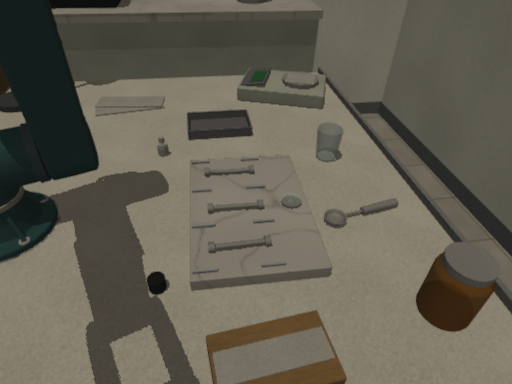

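Run:
```python
from h import *
import pickle
c=pickle.load(open('cams.pkl','rb'))
P={'slabNR':((160,173),(190,279)),'slabNL':((296,143),(190,157)),'slabFL':((328,221),(288,156)),'slabFR':((178,259),(325,271)),
'R near':((186,178),(212,245)),'R far':((195,212),(267,242)),'M near':((227,169),(211,208)),'M far':((238,203),(261,204)),
'L near':((276,156),(208,172)),'L far':((288,189),(252,169)),
'trayNR':((345,130),(187,119)),'trayNL':((383,120),(190,114)),'trayFR':((374,185),(194,137)),'trayFL':((414,173),(250,112))}
for k,(a,b) in P.items():
    p,e=tri(c['scene'],a,c['side'],b); print(k,p.round(4),round(e,4), onz(c['scene'],a,.03).round(3),onz(c['side'],b,.03).round(3))
```

```text
slabNR [ 0.3878 -0.2154  0.0246] 0.0014 [ 0.393 -0.216  0.03 ] [ 0.388 -0.219  0.03 ]
slabNL [0.3989 0.16   0.0302] 0.0099 [0.404 0.157 0.03 ] [0.395 0.167 0.03 ]
slabFL [0.6524 0.1504 0.0225] 0.0001 [0.656 0.148 0.03 ] [0.649 0.139 0.03 ]
slabFR [ 0.6362 -0.2222  0.0111] 0.0007 [ 0.646 -0.222  0.03 ] [ 0.629 -0.236  0.03 ]
R near [ 0.4321 -0.1536  0.0378] 0.0034 [ 0.428 -0.154  0.03 ] [ 0.431 -0.145  0.03 ]
R far [ 0.5369 -0.1554  0.0339] 0.0001 [ 0.535 -0.155  0.03 ] [ 0.538 -0.152  0.03 ]
M near [ 0.4365 -0.0461  0.0368] 0.0013 [ 0.432 -0.046  0.03 ] [ 0.436 -0.038  0.03 ]
M far [ 0.5445 -0.0474  0.0366] 0.0014 [ 0.541 -0.047  0.03 ] [ 0.546 -0.039  0.03 ]
L near [0.4364 0.0881 0.0365] 0.0029 [0.43  0.091 0.03 ] [0.438 0.095 0.03 ]
L far [0.5443 0.0836 0.0378] 0.0009 [0.539 0.086 0.03 ] [0.546 0.094 0.03 ]
trayNR [0.4036 0.2995 0.0571] 0.0309 [0.402 0.303 0.03 ] [0.391 0.376 0.03 ]
trayNL [0.3985 0.4216 0.0252] 0.0043 [0.4  0.42 0.03] [0.4   0.408 0.03 ]
trayFR [ 0.4544  0.4037 -0.0986] 0.1295 [0.593 0.3   0.03 ] [0.408 0.267 0.03 ]
trayFL [0.5887 0.4184 0.0229] 0.0049 [0.59  0.416 0.03 ] [0.588 0.4   0.03 ]
```

>>> jog_arm(
  steps="-20 -37 5 0 0 0.05;-45 -83 12 0 0 0.12;-70 -129 20 0 0 0.2;-95 -175 28 0 0 0.28;-120 -221 36 0 0 0.36;-140 -258 42 0 0 0.43;-155 -285 47 0 0 0.483;-160 -295 50 0 0 0.483",
  fingers=0,
)

```text
t: 0.82
position: [0.432, -0.2267, 0.2042]
tool_rot: [[-0.037, -0.999, 0.0], [-0.999, 0.037, -0.0], [0.0, -0.0, -1.0]]
ft_force: [0.6, -0.1, 0.1]
width: 0.0
```

>>> jog_arm(
  steps="-30 -5 -10 0 0 0;-70 -5 -30 0 0 0;-105 -5 -45 0 0 0;-125 -5 -55 0 0 0;-130 -5 -60 0 0 0;-130 -5 -60 0 0 0;-130 -5 -60 0 0 0",
)

```text
t: 1.4
position: [0.4408, -0.0994, 0.264]
tool_rot: [[-0.035, -0.999, -0.0], [-0.999, 0.035, -0.001], [0.001, 0.0, -1.0]]
ft_force: [-0.7, -0.2, 0.5]
width: -0.0002
```

Run:
```python
from h import *
import pickle
im,c=snap('wrist','w1.png');pickle.dump(c,open('w1.pkl','wb'));print((-c[1].T@c[2]).round(3),c[1].round(2),c[0].round(0),bot.get_state()['position'],bot.get_state()['ft_force'])
```

```text
[ 0.525 -0.101  0.384] [[-0.04 -1.    0.  ]
 [-0.94  0.03  0.33]
 [-0.33  0.01 -0.95]] [[285.   0. 259.]
 [  0. 285. 190.]
 [  0.   0.   1.]] [ 0.44054643 -0.09973711  0.26337431] [-0.36689089  0.56173879 -0.04914627]
```

View pics/w1.png

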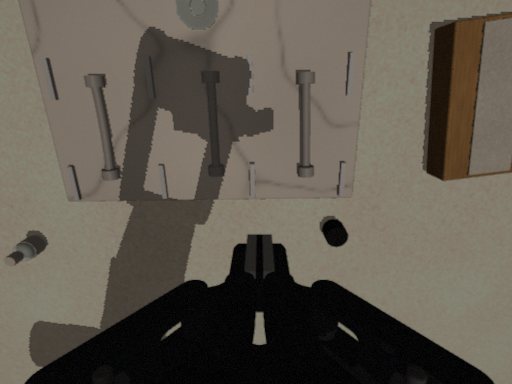

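Run:
```python
from h import *
import pickle
c=pickle.load(open('w1.pkl','rb'));s=pickle.load(open('cams.pkl','rb'))['scene']
im=cv2.imread('pics/w1.png')
P={'R':((306,76),(306,170),(195,212),(186,178)),'M':((210.5,76),(216,170),(238,203),(227,169)),'L':((96,80),(111,174),(288,189),(276,156))}
for k,(f,n,sf,sn) in P.items():
    a,b=onz(c,f,.04),onz(c,n,.04);m=(a+b)/2;d=a-b
    print(k,m.round(4),np.linalg.norm(d).round(3),np.degrees(np.arctan2(d[1],d[0])).round(2),'tri z',[tri(c,u,s,v)[0].round(3).tolist() for u,v in((f,sf),(n,sn))])
for n,f in {'NR':(352,196),'NL':(68,201)}.items(): print(n,onz(c,f,.03).round(4))
for n,u in {'Rstrip in near':(341,162),'strip RM near':(252,164),'ML':(161,166),'L':(71,167)}.items(): print(n,onz(c,u,.036).round(4))
print(bot.get_state()['joints'])
cv2.imwrite('pics/w1c.png',cv2.resize(np.hstack([im[60:200,60:380]]),None,fx=2.5,fy=2.5,interpolation=3))
```

```text
R [ 0.4853 -0.1556  0.04  ] 0.109 1.04 tri z [[0.54, -0.155, 0.038], [0.43, -0.156, 0.033]]
M [ 0.4892 -0.0461  0.04  ] 0.109 -1.6 tri z [[0.544, -0.047, 0.034], [0.432, -0.044, 0.031]]
L [0.4892 0.0844 0.04  ] 0.11 -2.91 tri z [[0.544, 0.083, 0.037], [0.433, 0.09, 0.034]]
NR [ 0.3904 -0.2197  0.03  ]
NL [0.3968 0.1574 0.03  ]
Rstrip in near [ 0.4385 -0.2007  0.036 ]
strip RM near [ 0.4399 -0.0895  0.036 ]
ML [0.4414 0.0246 0.036 ]
L [0.4441 0.1376 0.036 ]
[-3.47711278e-01 -1.34680145e-01  1.56820576e+00 -8.45288606e-04
  1.70946212e+00  1.25917882e+00]
```

View pics/w1c.png

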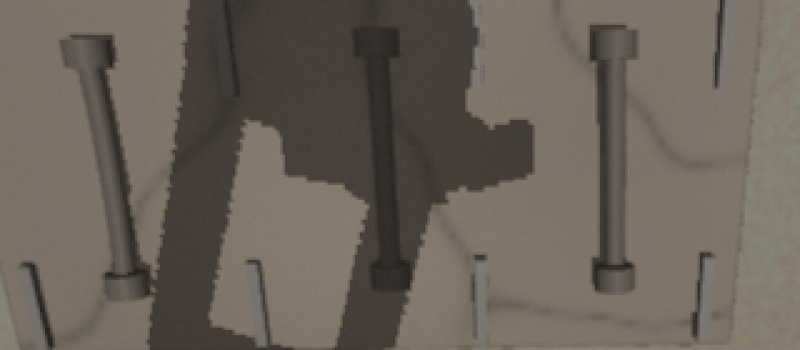

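>>> jog_arm(
  steps="8 -6 12 0 0 -0.12;16 -12 24 0 0 -0.24;24 -18 36 0 0 -0.36;32 -24 48 0 0 -0.48;40 -30 60 0 0 -0.6;48 -37 72 0 0 -0.72;56 -43 86 0 0 -0.84;61 -47 100 0 0 -0.96",
)

```text
t: 2.12
position: [0.4851, -0.1639, 0.1622]
tool_rot: [[0.8, -0.6, -0.002], [-0.6, -0.8, 0.0], [-0.002, 0.001, -1.0]]
ft_force: [-0.1, 0.0, -0.1]
width: -0.0
```

>>> jog_arm(
  steps="0 0 8 0 0 -0.12;0 0 20 0 0 -0.24;0 0 32 0 0 -0.36;0 0 44 0 0 -0.48;0 0 56 0 0 -0.6;0 0 65 0 0 -0.62;0 0 67 0 0 -0.62;0 0 67 0 0 -0.62",
)

```text
t: 2.78
position: [0.4846, -0.162, 0.0958]
tool_rot: [[1.0, -0.03, -0.003], [-0.03, -1.0, 0.001], [-0.003, -0.001, -1.0]]
ft_force: [-0.4, 0.2, 0.7]
width: -0.0
```

>>> jog_arm(
  steps="0 0 12 0 0 0;0 0 22 0 0 0;0 0 25 0 0 0;0 0 25 0 0 0;0 0 25 0 0 0",
)

```text
t: 3.2
position: [0.4856, -0.1613, 0.0721]
tool_rot: [[1.0, -0.026, -0.0], [-0.026, -1.0, 0.0], [-0.0, -0.0, -1.0]]
ft_force: [0.1, -1.1, 0.1]
width: -0.0004
```

Run:
```python
from h import *
s=bot.get_state();print(s['position'],s['ft_force'])
im,c=snap('wrist','w2.png')
im,c=snap('side');cv2.imwrite('pics/s2.png',cv2.cvtColor(cv2.resize(im[140:300,150:350],None,fx=3,fy=3,interpolation=3),cv2.COLOR_RGB2BGR))
s=bot.get_state();print(s['position'],s['ft_force'])
```

```text
[ 0.48557818 -0.16134342  0.07209212] [ 0.1035234  -1.13973227  0.06970149]
[ 0.48603602 -0.16155581  0.07283871] [-0.45723556  0.02488612  0.00051776]
```

View pics/w2.png

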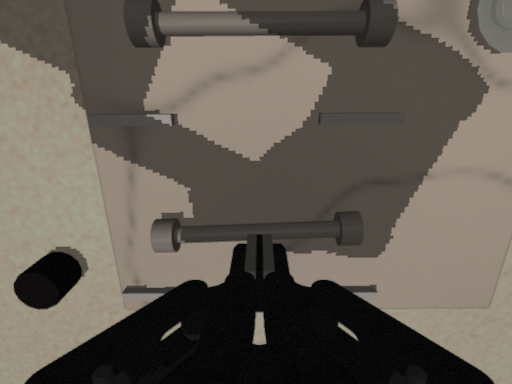

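Run:
```python
from h import *
im,c=snap('wrist')
K,R,t=c
def pr(p): q=K@(R@np.array(p)+t); return (q[:2]/q[2]).round(1)
s=bot.get_state();x,y,z=s['position']
print(s['position'],'tip front',pr([x,y+.011,z-.022]),'tip centre',pr([x,y,z-.022]))
for u in((167,235),(349,228)): print(onz(c,u,.04).round(4))
g=cv2.cvtColor(im,cv2.COLOR_RGB2GRAY)
for col in(215,220,300,305): print(col,g[215:255,col].tolist())
```

```text
[ 0.48610933 -0.16160592  0.07299317] tip front [258.6 233.3] tip centre [259.1 250.7]
[ 0.4311 -0.156   0.04  ]
[ 0.5397 -0.1543  0.04  ]
215 [74, 73, 74, 75, 75, 72, 74, 75, 67, 54, 48, 54, 55, 56, 59, 58, 60, 64, 65, 62, 60, 57, 57, 57, 55, 79, 122, 138, 138, 139, 138, 139, 138, 137, 139, 138, 138, 139, 139, 138]
220 [73, 75, 73, 74, 76, 73, 73, 76, 69, 48, 49, 53, 56, 56, 55, 59, 61, 63, 64, 61, 59, 59, 57, 56, 53, 93, 138, 139, 137, 138, 138, 139, 140, 138, 139, 138, 139, 138, 138, 138]
300 [75, 73, 74, 74, 73, 66, 45, 50, 54, 56, 56, 57, 58, 62, 66, 66, 60, 58, 59, 55, 53, 52, 56, 64, 67, 68, 67, 68, 69, 69, 70, 71, 71, 73, 75, 74, 73, 101, 139, 135]
305 [75, 73, 72, 73, 74, 64, 48, 52, 55, 57, 58, 58, 60, 62, 65, 66, 62, 59, 57, 56, 56, 52, 57, 67, 70, 69, 70, 72, 72, 73, 74, 73, 74, 72, 74, 74, 74, 102, 137, 139]
```

>>> jog_arm(
  steps="0 0 2 0 0 0;0 0 4 0 0 0;0 0 5 0 0 0;0 0 5 0 0 0",
)

```text
t: 3.68
position: [0.4855, -0.1614, 0.0671]
tool_rot: [[1.0, -0.026, -0.0], [-0.026, -1.0, 0.0], [-0.0, -0.0, -1.0]]
ft_force: [-0.6, 0.3, -0.3]
width: -0.0
```

>>> jog_arm(
  steps="0 0 0.5 0 0 0;0 0 1 0 0 0;0 0 1 0 0 0",
)

```text
t: 3.93
position: [0.4857, -0.1616, 0.0669]
tool_rot: [[1.0, -0.026, 0.0], [-0.026, -1.0, -0.0], [0.0, 0.0, -1.0]]
ft_force: [-2.5, 0.2, 4.1]
width: -0.0001
```

>>> jog_arm(
  steps="0 -2 0 0 0 0;0 -5 0 0 0 0;0 -8 0 0 0 0;0 -11 0 0 0 0;0 -12 0 0 0 0",
)

```text
t: 4.35
position: [0.4856, -0.1491, 0.0668]
tool_rot: [[1.0, -0.026, -0.001], [-0.026, -1.0, -0.0], [-0.001, 0.0, -1.0]]
ft_force: [-4.5, 0.8, 6.2]
width: -0.0003
```

>>> jog_arm(
  steps="0 -3 0 0 0 0;0 -6 0 0 0 0;0 -9 0 0 0 0;0 -9 0 0 0 0",
)

```text
t: 4.68
position: [0.4855, -0.1398, 0.0668]
tool_rot: [[1.0, -0.025, -0.002], [-0.025, -1.0, 0.0], [-0.002, -0.0, -1.0]]
ft_force: [-5.5, -0.4, 5.8]
width: -0.0003
```

>>> jog_arm(
  steps="0 -3 0 0 0 0;0 -6 0 0 0 0;0 -9 0 0 0 0;0 -12 0 0 0 0;0 -15 0 0 0 0;0 -15 0 0 0 0",
)

```text
t: 5.18
position: [0.4854, -0.1249, 0.0668]
tool_rot: [[1.0, -0.025, -0.003], [-0.025, -1.0, 0.0], [-0.003, -0.0, -1.0]]
ft_force: [-6.3, 0.3, 7.7]
width: -0.0001
```

>>> jog_arm(
  steps="0 -3 0 0 0 0;0 -6 0 0 0 0;0 -9 0 0 0 0;0 -10 0 0 0 0;0 -10 0 0 0 0",
)

```text
t: 5.6
position: [0.4868, -0.1149, 0.0662]
tool_rot: [[1.0, -0.025, -0.0], [-0.025, -1.0, 0.001], [-0.0, -0.0, -1.0]]
ft_force: [-2.2, 1.3, 3.0]
width: 0.0001
```

Run:
```python
from h import *
im,c=snap('wrist','w3.png')
g=cv2.cvtColor(im,cv2.COLOR_RGB2GRAY)
for col in(205,215,305): print(col,g[205:265,col].tolist())
print(onz(c,(305,212),.04),onz(c,(305,250),.04),bot.get_state()['ft_force'],bot.get_state()['position'])
```

```text
205 [80, 81, 80, 79, 79, 79, 80, 79, 78, 79, 80, 80, 78, 79, 82, 79, 79, 80, 81, 81, 79, 79, 79, 78, 80, 79, 80, 78, 79, 96, 124, 122, 132, 148, 147, 147, 146, 146, 128, 80, 79, 79, 76, 77, 78, 78, 79, 71, 53, 48, 54, 68, 77, 82, 90, 99, 105, 114, 119, 123]
215 [79, 81, 81, 80, 79, 80, 80, 78, 79, 80, 80, 80, 80, 80, 81, 80, 80, 79, 79, 78, 79, 78, 80, 78, 81, 79, 79, 80, 79, 79, 79, 81, 79, 79, 96, 133, 147, 129, 78, 79, 78, 79, 78, 78, 80, 79, 78, 72, 50, 51, 60, 68, 78, 88, 96, 103, 109, 117, 123, 124]
305 [80, 80, 80, 80, 81, 78, 80, 79, 80, 79, 80, 80, 78, 80, 79, 79, 81, 77, 79, 78, 80, 78, 78, 79, 78, 81, 78, 79, 79, 78, 78, 78, 77, 78, 80, 80, 78, 78, 79, 80, 78, 79, 78, 77, 65, 45, 51, 52, 58, 59, 59, 62, 66, 69, 67, 65, 64, 60, 60, 59]
[ 0.51298115 -0.09366039  0.04      ] [ 0.51362204 -0.11780281  0.04      ] [-1.56707614  0.88015654  2.42951414] [ 0.48687964 -0.11510099  0.06626889]
```

View pics/w3.png

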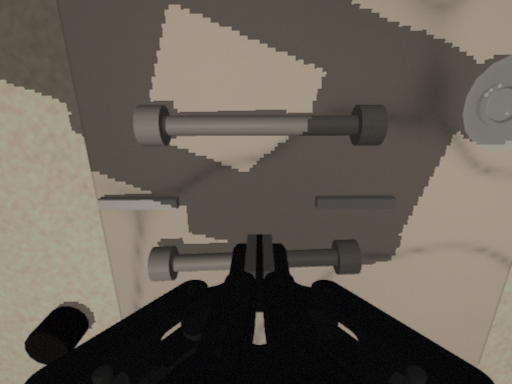

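>>> jog_arm(
  steps="0 0 -4 0 0 0;0 0 -12 0 0 0;1 -15 -18 0 0 0;1 -40 -18 0 0 0;1 -58 -18 0 0 0;1 -62 -18 0 0 0;1 -62 -14 0 0 0;1 -62 -10 0 0 0",
)

```text
t: 6.32
position: [0.49, -0.054, 0.0766]
tool_rot: [[1.0, -0.026, 0.001], [-0.026, -1.0, -0.001], [0.001, 0.001, -1.0]]
ft_force: [0.0, -0.4, -0.0]
width: -0.0002
```

Run:
```python
from h import *
im,c=snap('wrist','w4.png')
g=cv2.cvtColor(im,cv2.COLOR_RGB2GRAY)
print(bot.get_state()['position'],bot.get_state()['ft_force'])
for col in(200,205,215,305,315): print(col,g[205:255,col].tolist())
for r in(220,225,230,235,240,245): print(r,onz(c,(215,r),.042)[1].round(4),onz(c,(305,r),.042)[1].round(4))
```

```text
[ 0.48909225 -0.05410958  0.07525994] [-0.92777804  0.19304157 -0.01871122]
200 [79, 78, 78, 78, 80, 80, 79, 78, 79, 78, 77, 78, 69, 49, 51, 54, 54, 58, 58, 61, 64, 65, 62, 62, 57, 55, 56, 52, 68, 114, 146, 146, 145, 144, 144, 145, 146, 145, 145, 144, 144, 144, 145, 143, 143, 143, 142, 141, 140, 139]
205 [80, 80, 79, 77, 79, 77, 79, 81, 79, 79, 78, 79, 71, 47, 52, 56, 56, 57, 56, 60, 64, 66, 63, 59, 58, 57, 56, 53, 70, 115, 145, 145, 146, 146, 144, 145, 145, 144, 144, 145, 145, 143, 143, 142, 142, 140, 140, 139, 135, 134]
215 [80, 79, 80, 78, 80, 78, 79, 79, 81, 77, 78, 80, 71, 46, 51, 55, 57, 56, 56, 60, 64, 64, 63, 60, 59, 57, 57, 52, 68, 112, 145, 144, 146, 145, 144, 145, 145, 144, 144, 143, 142, 139, 138, 137, 134, 131, 131, 130, 127, 124]
305 [78, 76, 77, 77, 76, 75, 73, 71, 70, 68, 70, 69, 59, 48, 53, 56, 55, 57, 60, 61, 65, 66, 61, 60, 58, 57, 54, 54, 56, 71, 77, 79, 78, 79, 78, 78, 79, 77, 77, 79, 78, 77, 77, 106, 144, 143, 143, 145, 144, 144]
315 [74, 73, 73, 73, 71, 72, 70, 72, 73, 74, 73, 72, 61, 48, 54, 56, 56, 58, 59, 62, 64, 65, 62, 58, 58, 56, 54, 53, 57, 71, 77, 77, 77, 77, 78, 78, 78, 78, 77, 76, 107, 145, 144, 145, 145, 145, 145, 144, 143, 145]
220 -0.0403 -0.0417
225 -0.0435 -0.045
230 -0.0469 -0.0483
235 -0.0502 -0.0517
240 -0.0536 -0.0551
245 -0.0571 -0.0585
```

>>> jog_arm(
  steps="0 -2 3 0 0 0;0 -2 6 0 0 0;0 -2 8 0 0 0;0 -2 9 0 0 0;0 -2 10 0 0 0;0 -2 10 0 0 0",
)

```text
t: 6.87
position: [0.4893, -0.0519, 0.0669]
tool_rot: [[1.0, -0.026, -0.001], [-0.026, -1.0, -0.0], [-0.001, 0.0, -1.0]]
ft_force: [-1.5, -0.0, 3.3]
width: -0.0
```

>>> jog_arm(
  steps="0 -2 0 0 0 0;0 -5 0 0 0 0;0 -8 0 0 0 0;0 -11 0 0 0 0;0 -12 0 0 0 0",
)

```text
t: 7.28
position: [0.4897, -0.039, 0.0668]
tool_rot: [[1.0, -0.025, -0.0], [-0.025, -1.0, 0.0], [-0.0, 0.0, -1.0]]
ft_force: [-3.0, -1.3, 4.4]
width: 0.0002
```

>>> jog_arm(
  steps="0 -3 0 0 0 0;0 -6 0 0 0 0;0 -9 0 0 0 0;0 -10 0 0 0 0",
)

```text
t: 7.62
position: [0.4899, -0.029, 0.0668]
tool_rot: [[1.0, -0.025, -0.0], [-0.025, -1.0, 0.0], [-0.0, 0.0, -1.0]]
ft_force: [-4.2, -0.1, 5.6]
width: -0.0005
```

>>> jog_arm(
  steps="0 -3 0 0 0 0;0 -6 0 0 0 0;0 -9 0 0 0 0;0 -12 0 0 0 0;0 -12 0 0 0 0",
)

```text
t: 8.03
position: [0.4902, -0.0168, 0.0668]
tool_rot: [[1.0, -0.025, -0.0], [-0.025, -1.0, 0.0], [-0.0, -0.0, -1.0]]
ft_force: [-3.3, 0.7, 5.5]
width: -0.0001
```

>>> jog_arm(
  steps="0 -3 0 0 0 0;0 -6 0 0 0 0;0 -9 0 0 0 0;0 -12 0 0 0 0;0 -12 0 0 0 0",
)

```text
t: 8.45
position: [0.491, -0.0048, 0.0662]
tool_rot: [[1.0, -0.025, 0.001], [-0.025, -1.0, 0.001], [0.001, -0.001, -1.0]]
ft_force: [-1.3, 1.4, 1.5]
width: -0.0003
```

Run:
```python
from h import *
im,c=snap('wrist','w5.png')
g=cv2.cvtColor(im,cv2.COLOR_RGB2GRAY)
print(bot.get_state()['position'],bot.get_state()['ft_force'])
for col in(205,305): print(col,g[205:295,col].tolist())
for r in(220,240,250,260,270): print(r,onz(c,(305,r),.042)[1].round(4))
```

```text
[ 0.49100249 -0.00505484  0.06620307] [-1.25144791 -0.43646628  1.81081922]
205 [86, 85, 85, 85, 85, 86, 84, 86, 82, 85, 85, 85, 84, 86, 84, 85, 84, 86, 84, 86, 85, 85, 85, 86, 86, 84, 86, 85, 87, 86, 85, 101, 135, 158, 158, 159, 160, 140, 86, 88, 85, 86, 84, 86, 86, 86, 78, 59, 50, 58, 69, 80, 88, 95, 104, 112, 118, 124, 127, 125, 120, 116, 113, 111, 131, 159, 158, 158, 159, 158, 158, 158, 158, 157, 158, 158, 149, 106, 44, 6, 9, 8, 9, 2, 3, 9, 10, 9, 3, 12]
305 [81, 80, 83, 82, 83, 82, 82, 84, 83, 83, 83, 85, 84, 83, 83, 84, 84, 85, 84, 84, 83, 83, 85, 85, 82, 83, 83, 85, 82, 85, 83, 85, 84, 83, 83, 85, 84, 85, 85, 86, 83, 85, 84, 85, 86, 85, 78, 50, 50, 55, 56, 59, 64, 62, 67, 70, 70, 70, 65, 65, 61, 61, 58, 76, 124, 158, 157, 156, 157, 158, 157, 156, 156, 154, 155, 155, 154, 154, 152, 151, 134, 67, 10, 9, 4, 12, 11, 11, 6, 12]
220 0.0125
240 0.0
250 -0.0064
260 -0.0131
270 -0.0199
```

>>> jog_arm(
  steps="0 0 -4 0 0 0;0 0 -12 0 0 0;-1 -15 -18 0 0 0;-3 -50 -18 0 0 0;-4 -80 -18 0 0 0;-4 -94 -18 0 0 0;-4 -96 -14 0 0 0;-4 -96 -10 0 0 0",
)

```text
t: 9.17
position: [0.4898, 0.0909, 0.0768]
tool_rot: [[1.0, -0.024, 0.002], [-0.024, -1.0, -0.0], [0.002, 0.0, -1.0]]
ft_force: [0.1, -0.9, 0.2]
width: -0.0001
```

Run:
```python
from h import *
im,c=snap('wrist','w6.png')
g=cv2.cvtColor(im,cv2.COLOR_RGB2GRAY)
print(bot.get_state()['position'],bot.get_state()['ft_force'])
for col in(200,305): print(col,g[215:295,col].tolist())
for r in(220,230,240,250,260,270): print(r,onz(c,(200,r),.04)[1].round(4),onz(c,(305,r),.04)[1].round(4))
```

```text
[0.48888835 0.09011126 0.07541681] [-0.32336975  0.07878586 -0.88018751]
200 [79, 80, 80, 78, 77, 79, 77, 78, 77, 77, 74, 74, 71, 73, 70, 69, 66, 65, 67, 67, 59, 54, 54, 59, 59, 62, 64, 65, 70, 72, 66, 64, 61, 61, 60, 59, 102, 151, 152, 150, 152, 151, 152, 151, 150, 151, 152, 151, 153, 152, 152, 151, 152, 151, 151, 153, 153, 152, 152, 153, 152, 152, 153, 152, 136, 67, 8, 14, 10, 12, 6, 12, 12, 9, 4, 10, 8, 7, 7, 8]
305 [79, 83, 80, 79, 81, 80, 79, 80, 81, 81, 81, 81, 82, 83, 80, 81, 79, 81, 79, 81, 75, 56, 53, 57, 58, 61, 62, 64, 66, 68, 71, 65, 64, 61, 59, 58, 70, 116, 151, 150, 152, 152, 152, 151, 151, 151, 152, 153, 153, 151, 152, 152, 153, 153, 153, 152, 151, 153, 153, 152, 152, 153, 152, 152, 153, 153, 152, 152, 152, 152, 135, 68, 10, 6, 10, 7, 14, 9, 8, 11]
220 0.1039 0.1023
230 0.0972 0.0956
240 0.0903 0.0887
250 0.0833 0.0816
260 0.0761 0.0744
270 0.0687 0.0669
```

View pics/w6.png

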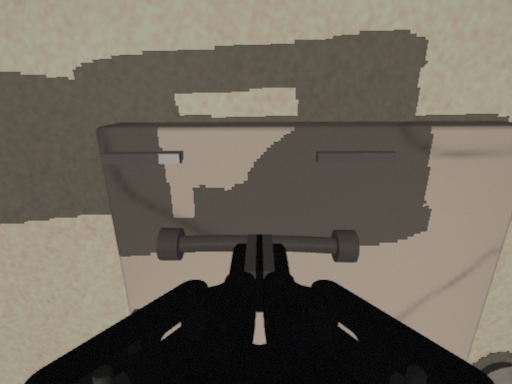

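>>> jog_arm(
  steps="0 -3 3 0 0 0;0 -3 6 0 0 0;0 -3 8 0 0 0;0 -3 9 0 0 0;0 -3 10 0 0 0;0 -3 10 0 0 0",
)

```text
t: 9.72
position: [0.4892, 0.0932, 0.0661]
tool_rot: [[1.0, -0.027, -0.0], [-0.027, -1.0, -0.0], [-0.0, 0.0, -1.0]]
ft_force: [-0.1, 0.5, 0.1]
width: -0.0005
```

>>> jog_arm(
  steps="0 0 0.5 0 0 0;0 0 1 0 0 0;0 0 1 0 0 0",
)

```text
t: 9.97
position: [0.4894, 0.0935, 0.0654]
tool_rot: [[1.0, -0.026, 0.0], [-0.026, -1.0, -0.0], [0.0, 0.0, -1.0]]
ft_force: [0.1, -0.2, 0.4]
width: -0.0002
```

>>> jog_arm(
  steps="0 0 0.5 0 0 0;0 0 1 0 0 0;0 0 1 0 0 0",
)

```text
t: 10.22
position: [0.4894, 0.0935, 0.0645]
tool_rot: [[1.0, -0.026, 0.0], [-0.026, -1.0, -0.0], [0.0, 0.0, -1.0]]
ft_force: [0.3, -0.7, 0.8]
width: 0.0
```

>>> jog_arm(
  steps="0 0 0.3 0 0 0;0 0 0.6 0 0 0;0 0 0.6 0 0 0",
)

```text
t: 10.47
position: [0.4895, 0.0936, 0.0643]
tool_rot: [[1.0, -0.026, 0.001], [-0.026, -1.0, 0.0], [0.001, -0.0, -1.0]]
ft_force: [-0.8, 0.3, 3.5]
width: -0.0001
```

>>> jog_arm(
  steps="0 2 0 0 0 0;0 4 -0.1 0 0 0;0 6 -0.2 0 0 0;0 8 -0.4 0 0 0;0 10 -0.6 0 0 0;0 10 -0.6 0 0 0",
)

```text
t: 10.97
position: [0.4891, 0.0834, 0.0651]
tool_rot: [[1.0, -0.026, 0.0], [-0.026, -1.0, 0.0], [0.0, -0.0, -1.0]]
ft_force: [-2.3, 0.7, 6.3]
width: -0.0003
```

>>> jog_arm(
  steps="0 2 -0.35 0 0 0;0 4 -0.7 0 0 0;0 6 -1.0 0 0 0;0 8 -1.4 0 0 0;0 10 -1.75 0 0 0;0 10 -1.75 0 0 0",
)

```text
t: 11.47
position: [0.4888, 0.0734, 0.0667]
tool_rot: [[1.0, -0.026, 0.0], [-0.026, -1.0, 0.0], [0.0, -0.0, -1.0]]
ft_force: [-2.1, 0.4, 6.4]
width: 0.0003
```

>>> jog_arm(
  steps="0 2 -0.35 0 0 0;0 4 -0.65 0 0 0;0 5 -0.8 0 0 0;0 5 -0.8 0 0 0",
)

```text
t: 11.8
position: [0.4886, 0.0684, 0.0675]
tool_rot: [[1.0, -0.026, -0.0], [-0.026, -1.0, 0.0], [-0.0, -0.0, -1.0]]
ft_force: [-2.1, 0.9, 5.7]
width: -0.0002
```

>>> jog_arm(
  steps="0 2 -0.3 0 0 0;0 4 -0.6 0 0 0;0 6 -0.85 0 0 0;0 8 -1.1 0 0 0;0 10 -1.25 0 0 0;0 10 -1.25 0 0 0",
)

```text
t: 12.3
position: [0.4882, 0.0582, 0.0687]
tool_rot: [[1.0, -0.026, -0.0], [-0.026, -1.0, -0.0], [-0.0, 0.0, -1.0]]
ft_force: [-3.0, 0.6, 6.6]
width: -0.0004
```

>>> jog_arm(
  steps="0 2 -0.15 0 0 0;0 4 -0.25 0 0 0;0 6 -0.35 0 0 0;0 8 -0.4 0 0 0;0 10 -0.4 0 0 0;0 11 -0.4 0 0 0;0 11 -0.4 0 0 0",
)

```text
t: 12.88
position: [0.4878, 0.0471, 0.0692]
tool_rot: [[1.0, -0.026, -0.001], [-0.026, -1.0, -0.0], [-0.001, 0.0, -1.0]]
ft_force: [-3.4, 0.4, 6.9]
width: -0.0001
```

Run:
```python
from h import *
im,c=snap('wrist','w7.png')
g=cv2.cvtColor(im,cv2.COLOR_RGB2GRAY)
print(bot.get_state()['position'],bot.get_state()['ft_force'])
for col in(170,345): print(col,g[175:260,col].tolist())
for r in(190,200,210,220,230): print(r,onz(c,(170,r),.04)[1].round(4),onz(c,(345,r),.04)[1].round(4))
```

```text
[0.48782566 0.04712082 0.0692411 ] [-3.44140266 -0.13791205  6.74274003]
170 [150, 148, 150, 151, 149, 149, 150, 151, 150, 147, 150, 150, 150, 150, 150, 150, 151, 150, 150, 150, 149, 151, 152, 151, 150, 149, 151, 150, 151, 151, 151, 153, 131, 81, 80, 80, 81, 82, 72, 49, 48, 52, 60, 65, 67, 61, 59, 61, 62, 62, 63, 65, 67, 66, 64, 65, 68, 69, 70, 69, 68, 65, 63, 61, 62, 62, 63, 62, 60, 58, 60, 57, 53, 101, 155, 152, 153, 155, 154, 155, 153, 153, 154, 153, 155]
345 [80, 81, 81, 81, 82, 81, 82, 82, 83, 81, 81, 82, 82, 82, 80, 81, 82, 84, 81, 82, 84, 82, 82, 82, 82, 80, 82, 82, 81, 81, 81, 82, 83, 82, 81, 81, 83, 82, 83, 83, 74, 53, 50, 52, 53, 55, 58, 57, 54, 55, 51, 51, 52, 51, 50, 48, 45, 47, 48, 48, 47, 46, 44, 47, 48, 48, 49, 53, 49, 55, 56, 59, 59, 58, 55, 66, 78, 78, 77, 103, 137, 134, 133, 131, 115]
190 0.0822 0.0797
200 0.0763 0.0737
210 0.0702 0.0676
220 0.064 0.0614
230 0.0577 0.055
```

>>> jog_arm(
  steps="0 -3 0 0 0 0;0 -6.5 0.1 0 0 0;0 -10 0.3 0 0 0;0 -13.5 0.6 0 0 0;0 -17 1.0 0 0 0;0 -20.5 1.5 0 0 0;0 -24 2.0 0 0 0;0 -26 2.3 0 0 0",
)

```text
t: 13.6
position: [0.4888, 0.0737, 0.0666]
tool_rot: [[1.0, -0.026, 0.0], [-0.026, -1.0, 0.0], [0.0, -0.0, -1.0]]
ft_force: [-1.7, 1.7, 5.3]
width: -0.0001
```

>>> jog_arm(
  steps="0 -4 0.7 0 0 0;0 -8 1.3 0 0 0;0 -11 1.7 0 0 0;0 -14.5 2.1 0 0 0;0 -18 2.4 0 0 0;0 -20 2.4 0 0 0;0 -20 2.4 0 0 0",
)

```text
t: 14.18
position: [0.4895, 0.0937, 0.0642]
tool_rot: [[1.0, -0.026, 0.001], [-0.026, -1.0, 0.0], [0.001, -0.0, -1.0]]
ft_force: [-1.7, 1.1, 4.9]
width: -0.0001
```

>>> jog_arm(
  steps="0 0 -6 0 0 0;0 1 -18 0 0 0.1;0 3 -30 0 0 0.22;0 5 -40 0 0 0.34;0 6 -45 0 0 0.46;0 7 -45 0 0 0.58;0 7 -45 0 0 0.7;0 7 -45 0 0 0.82",
  fingers=0,
)

```text
t: 14.85
position: [0.4891, 0.086, 0.1086]
tool_rot: [[0.658, -0.753, -0.0], [-0.753, -0.658, -0.001], [0.0, 0.001, -1.0]]
ft_force: [0.2, 0.2, 0.0]
width: 0.0001
```

>>> jog_arm(
  steps="0 0 0 0 0 0.12;0 0 0 0 0 0.24;0 0 0 0 0 0.36;0 0 0 0 0 0.48;0 0 0 0 0 0.6;0 0 0 0 0 0.72;0 0 0 0 0 0.75;0 0 0 0 0 0.75",
  fingers=45,
  grip_force=40,
)

```text
t: 15.52
position: [0.4889, 0.0861, 0.1084]
tool_rot: [[-0.026, -1.0, -0.001], [-1.0, 0.026, -0.001], [0.001, 0.001, -1.0]]
ft_force: [-0.7, -0.5, -0.6]
width: 0.0385
```

Run:
```python
from h import *
s=bot.get_state();print(s['position'],s['tool_rot'],s['ft_force'],s['width'])
im,c=snap('wrist','w8.png')
import pickle;pickle.dump(c,open('w8.pkl','wb'))
```

```text
[0.48891461 0.08608196 0.10838467] [[-2.58999358e-02 -9.99664295e-01 -7.00181212e-04]
 [-9.99664386e-01  2.59003152e-02 -5.38271331e-04]
 [ 5.56225544e-04  6.86005028e-04 -9.99999610e-01]] [-0.71858878 -0.51566546 -0.59089007] 0.03853160256703591
```

View pics/w8.png

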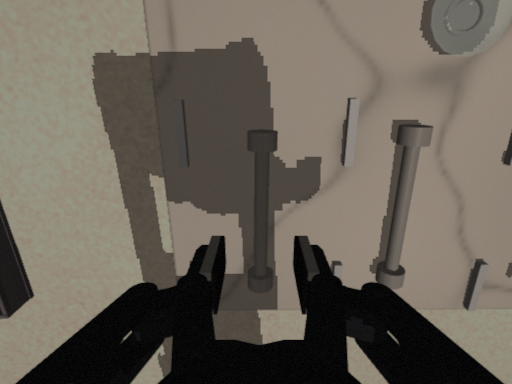

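Run:
```python
from h import *
import pickle
c=pickle.load(open('w8.pkl','rb'))
a,b=onz(c,(262,141),.04),onz(c,(260,279),.04);print(a,b,(a+b)/2,np.linalg.norm(a-b))
for u in((396,136),(386,275)):print(onz(c,u,.04))
s=pickle.load(open('cams.pkl','rb'))
for u in((345,130),(383,120),(374,185),(414,173)): print(onz(s['scene'],u,.03).round(4))
```

```text
[0.54233563 0.08382426 0.04      ] [0.43455416 0.08785383 0.04      ] [0.4884449  0.08583904 0.04      ] 0.10785676994121669
[ 0.54329811 -0.00408833  0.04      ]
[ 0.43563737 -0.0103237   0.04      ]
[0.4016 0.303  0.03  ]
[0.3996 0.4202 0.03  ]
[0.5934 0.3002 0.03  ]
[0.5902 0.4159 0.03  ]
```

>>> jog_arm(
  steps="0 0 15 0 0 0;0 0 30 0 0 0;0 0 42 0 0 0;0 0 50 0 0 0;0 0 53 0 0 0;0 0 53.5 0 0 0;0 0 53.5 0 0 0",
)

```text
t: 16.15
position: [0.4894, 0.0864, 0.0556]
tool_rot: [[-0.025, -1.0, 0.0], [-1.0, 0.025, -0.0], [0.0, -0.0, -1.0]]
ft_force: [-0.3, 0.9, 0.3]
width: 0.0384
```

>>> jog_arm(
  steps="0 0 0 0 0 0;0 0 0 0 0 0;0 0 0 0 0 0;0 0 0 0 0 0;0 0 0 0 0 0;0 0 0 0 0 0",
  fingers=0,
  grip_force=40,
)

```text
t: 16.65
position: [0.4898, 0.0864, 0.0563]
tool_rot: [[-0.025, -1.0, 0.002], [-1.0, 0.025, -0.0], [0.0, -0.002, -1.0]]
ft_force: [-1.2, -0.3, 4.3]
width: 0.0082
```

>>> jog_arm(
  steps="0 0 0 0 0 0;0 0 0 0 0 0;0 0 0 0 0 0;0 0 1 0 0 0;0 0 2.5 0 0 0;0 0 3.5 0 0 0;0 0 3.5 0 0 0;0 0 3.5 0 0 0",
  fingers=22,
)

```text
t: 17.32
position: [0.489, 0.0865, 0.0522]
tool_rot: [[-0.025, -1.0, -0.0], [-1.0, 0.025, -0.0], [0.0, 0.0, -1.0]]
ft_force: [-1.6, 0.5, 4.8]
width: 0.0189
```

>>> jog_arm(
  steps="0 0 0 0 0 0;0 0 0 0 0 0;0 0 0 0 0 0;0 0 0 0 0 0;0 0 0 0 0 0;0 0 0 0 0 0",
  fingers=0,
  grip_force=30,
)

```text
t: 17.82
position: [0.4897, 0.0865, 0.0524]
tool_rot: [[-0.025, -1.0, 0.001], [-1.0, 0.025, 0.0], [-0.0, -0.001, -1.0]]
ft_force: [-1.0, -0.1, 5.6]
width: 0.0089
```

>>> jog_arm(
  steps="0 0 -1 0 0 0;0 0 -2 0 0 0;0 0 -4 0 0 0;0 0 -6 0 0 0;0 0 -6 0 0 0",
)

```text
t: 18.23
position: [0.4891, 0.0865, 0.0578]
tool_rot: [[-0.025, -1.0, -0.0], [-1.0, 0.025, -0.0], [0.0, 0.0, -1.0]]
ft_force: [0.5, -0.0, -0.7]
width: 0.0086
```

Run:
```python
from h import *
s=bot.get_state();print(s['position'],s['ft_force'],s['width'])
im,c=snap('side');a=cv2.resize(im[130:230,170:320],None,fx=5,fy=5,interpolation=3)
cv2.imwrite('pics/s9.png',cv2.cvtColor(a,cv2.COLOR_RGB2BGR))
```

```text
[0.48913696 0.08645914 0.05783745] [ 0.50457723 -0.00835752 -0.72097587] 0.008604773637008501
```

View pics/s9.png

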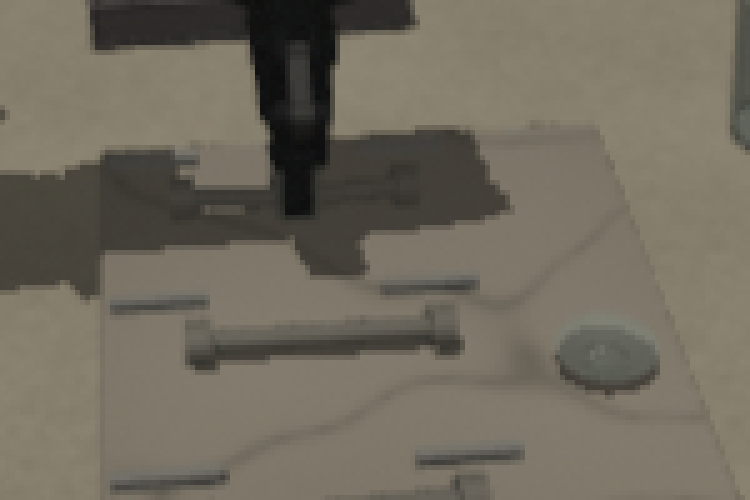

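>>> jog_arm(
  steps="0 0 -6 0 0 0;0 0 -16 0 0 0;0 0 -28 0 0 0;0 0 -40 0 0 0;0 0 -50 0 0 0;0 0 -55 0 0 0;0 0 -55 0 0 0",
  grip_force=40,
)

```text
t: 18.87
position: [0.4903, 0.0866, 0.1151]
tool_rot: [[-0.025, -1.0, 0.004], [-1.0, 0.025, 0.0], [-0.0, -0.004, -1.0]]
ft_force: [0.4, 0.0, -1.1]
width: 0.0083
```

Run:
```python
from h import *
s=bot.get_state();print(s['position'],s['ft_force'],s['width'])
im,c=snap('wrist','w10.png')
import pickle;pickle.dump(c,open('w10.pkl','wb'))
```

```text
[0.49033524 0.08658441 0.1150804 ] [ 0.37529283  0.00172331 -1.06593327] 0.008330993475446701
```

View pics/w10.png

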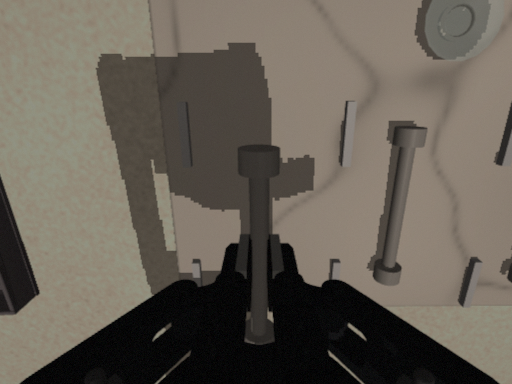

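>>> jog_arm(
  steps="-10 0 0 0 0 0;-28 0 0 0 0 0;-52 0 0 0 0 0;-78 0 0 0 0 0;-104 0 0 0 0 0;-130 0 0 0 0 0;-156 0 0 0 0 0;-180 0 0 0 0 0",
)

```text
t: 19.58
position: [0.4926, 0.2685, 0.1115]
tool_rot: [[-0.025, -1.0, -0.002], [-1.0, 0.025, -0.0], [0.0, 0.002, -1.0]]
ft_force: [-0.2, 0.5, -1.4]
width: 0.0081
```

>>> jog_arm(
  steps="-24 0 0 0 0 0;-46 0 0 0 0 0;-66 0 0 0 0 0;-80 0 0 0 0 0;-90 0 0 0 0 0;-93 0 0 0 0 0;-93 0 0 0 0 0",
)

```text
t: 20.17
position: [0.4957, 0.3597, 0.1123]
tool_rot: [[-0.024, -1.0, -0.001], [-1.0, 0.024, -0.001], [0.001, 0.001, -1.0]]
ft_force: [-0.2, -0.4, -2.0]
width: 0.0079
```

Run:
```python
from h import *
s=bot.get_state();print(s['position'],s['ft_force'],s['width'],s['torque'])
im,c=snap('wrist','w11.png')
import pickle;pickle.dump(c,open('w11.pkl','wb'))
K,R,t=c;x,y,z=s['position']
for d in(.054,-.054):
    q=K@(R@np.array([x+d,y-.026*d,z-.012])+t);print((q[:2]/q[2]).round(1))
```

```text
[0.49572641 0.3597145  0.11226923] [-0.17597927 -0.41958107 -1.95052006] 0.007885761103722872 [-0.01665417 -0.01596655  0.0214894 ]
[261.5 159.3]
[260.8 337.3]
```

View pics/w11.png

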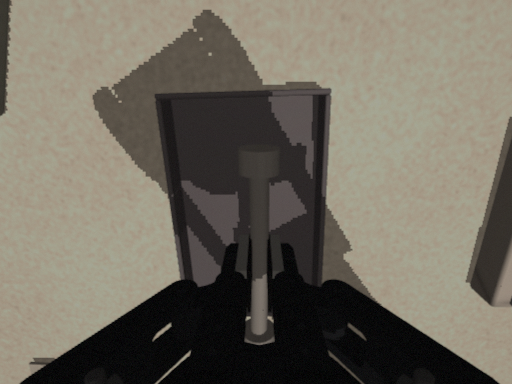

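Run:
```python
from h import *
import pickle
c=pickle.load(open('w11.pkl','rb'));s=pickle.load(open('cams.pkl','rb'))['scene']
for u in((159,96),(329,92)): print(onz(c,u,.03).round(4))
for u,v in(((159,96),(414,173)),((329,92),(374,185))): print(tri(c,u,s,v))
```

```text
[0.5788 0.4261 0.03  ]
[0.5786 0.3118 0.03  ]
(array([0.57795275, 0.43222102, 0.00665089]), np.float64(0.003445222925545877))
(array([0.5804612 , 0.30878419, 0.01034014]), np.float64(0.00507477535838539))
```

>>> jog_arm(
  steps="-1 1 10 0 0 0;-3 3 25 0 0 0;-5 5 40 0 0 0;-5 5 53 0 0 0;-5 5 65 0 0 0;-5 5 73 0 0 0;-5 5 79 0 0 0;-5 5 79 0 0 0",
)

```text
t: 20.88
position: [0.4905, 0.3637, 0.032]
tool_rot: [[-0.026, -1.0, -0.002], [-1.0, 0.026, -0.002], [0.002, 0.002, -1.0]]
ft_force: [0.1, -0.1, -0.8]
width: 0.0082
```

>>> jog_arm(
  steps="0 0 1 0 0 0;0 0 2 0 0 0;0 0 3 0 0 0;0 0 3 0 0 0",
)

```text
t: 21.22
position: [0.4915, 0.3647, 0.0314]
tool_rot: [[-0.025, -1.0, 0.001], [-1.0, 0.025, 0.001], [-0.001, -0.001, -1.0]]
ft_force: [0.1, -0.8, -1.7]
width: 0.0082
```

>>> jog_arm(
  steps="0 0 1 0 0 0;0 0 2 0 0 0;0 0 2.5 0 0 0;0 0 2.5 0 0 0",
)

```text
t: 21.55
position: [0.491, 0.3645, 0.0282]
tool_rot: [[-0.025, -1.0, -0.0], [-1.0, 0.025, -0.0], [0.0, 0.0, -1.0]]
ft_force: [1.3, -0.6, -0.8]
width: 0.008
```

>>> jog_arm(
  steps="0 0 0.5 0 0 0;0 0 1 0 0 0;0 0 1.5 0 0 0;0 0 1.5 0 0 0",
)

```text
t: 21.88
position: [0.4911, 0.3645, 0.0267]
tool_rot: [[-0.025, -1.0, -0.0], [-1.0, 0.025, -0.0], [0.0, 0.0, -1.0]]
ft_force: [-0.4, 0.2, -1.1]
width: 0.0083
```

>>> jog_arm(
  steps="0 0 0.4 0 0 0;0 0 0.8 0 0 0;0 0 0.8 0 0 0",
)

```text
t: 22.13
position: [0.4911, 0.3645, 0.0265]
tool_rot: [[-0.025, -1.0, 0.0], [-1.0, 0.025, -0.0], [0.0, -0.0, -1.0]]
ft_force: [-0.4, -0.3, 1.0]
width: 0.008
```

>>> jog_arm(
  steps="0 0 0.3 0 0 0;0 0 0.3 0 0 0;0 0 0.3 0 0 0;0 0 0.3 0 0 0",
)

```text
t: 22.47
position: [0.4912, 0.3645, 0.0265]
tool_rot: [[-0.025, -1.0, 0.0], [-1.0, 0.025, 0.0], [-0.0, -0.0, -1.0]]
ft_force: [-3.8, -0.6, 5.7]
width: 0.0078
```

>>> jog_arm(
  steps="0 0 0 0 0 0;0 0 0 0 0 0;0 0 0 0 0 0;0 0 0 0 0 0;0 0 0 0 0 0;0 0 0 0 0 0",
  fingers=35,
)

```text
t: 22.97
position: [0.4913, 0.3646, 0.0257]
tool_rot: [[-0.025, -1.0, 0.0], [-1.0, 0.025, 0.0], [-0.0, -0.0, -1.0]]
ft_force: [0.8, 0.7, 1.6]
width: 0.0298
```

>>> jog_arm(
  steps="0 0 -5 0 0 0;0 0 -15 0 0 0;0 0 -30 0 0 0;0 0 -50 0 0 0;0 0 -75 0 0 0;0 0 -95 0 0 0;0 0 -110 0 0 0;0 0 -120 0 0 0",
)

```text
t: 23.63
position: [0.4919, 0.365, 0.1493]
tool_rot: [[-0.025, -1.0, 0.004], [-1.0, 0.025, 0.002], [-0.002, -0.004, -1.0]]
ft_force: [0.0, -0.1, -1.0]
width: 0.0301
```

>>> jog_arm(
  steps="0 20 -30 0 0 0;0 50 -60 0 0 0;0 80 -90 0 0 0;0 105 -110 0 0 0;0 110 -110 0 0 0;0 110 -110 0 0 0;0 110 -110 0 0 0",
)

```text
t: 24.22
position: [0.381, 0.3671, 0.255]
tool_rot: [[-0.025, -1.0, -0.0], [-1.0, 0.025, -0.001], [0.001, 0.0, -1.0]]
ft_force: [0.0, 0.6, 0.2]
width: 0.0298
```

Run:
```python
from h import *
s=bot.get_state();print(s['t'],s['position'],s['ft_force'],s['width'])
im,c=snap('scene'); im2,c2=snap('wrist')
a=cv2.resize(im[90:290,130:430],None,fx=2,fy=2,interpolation=3)[:, :520]; a=cv2.resize(im[95:280,140:425],(570,370),interpolation=3)
b=cv2.resize(im2,(300,225),interpolation=3)
out=np.zeros((600,570,3),np.uint8);out[:370]=a;out[372:597,:300]=b
s3,_=snap('side'); out[372:597,302:570]=cv2.resize(s3[95:285,160:350],(268,225),interpolation=3)
cv2.imwrite('pics/fin.png',cv2.cvtColor(out,cv2.COLOR_RGB2BGR))
```

```text
24.2167 [0.3810492  0.36705115 0.25501069] [0.00821032 0.56366479 0.15133819] 0.029763567005518625
```

View pics/fin.png

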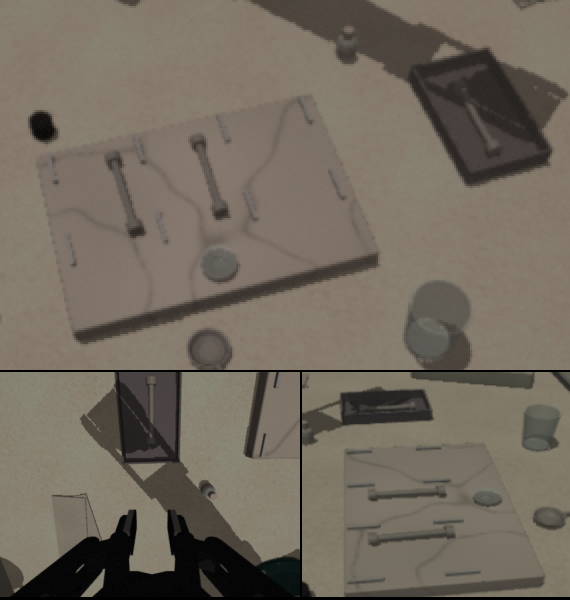

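```bash
python3 -c "
from h import *
print(workorder.hand_in())"
```

```text
the job is handed in; nothing more can be done
None
```

I checked the three spindles in order from right to left. The left one was bent, so I laid it in the reject tray. The job was handed in at about 24 s.

| Bay | Tool height at first contact | Height change over half a turn | Force at the end of each move | Result |
|---|---|---|---|---|
| Right | 66.9 mm | none (within 1 mm) | 3–8 N | true |
| Middle | 66.9 mm | none (within 1 mm) | 1.5–6 N | true |
| Left | 64.3 mm | rose to 69.2 mm (4.9 mm lift) | 3–7 N | bent |

- **Rolling:** each spindle moved about 31 mm, checked in the wrist images. I rolled the bent one back to its starting place before picking it up.
- **Grasp:** my first grip on the bent spindle sat slightly high, so I opened, lowered and gripped again. That put the fingertips lightly on the slab at about 5 N. The finger opening then read 8–9 mm on the 10 mm shaft, less than expected, but the grip held.
- **Tray position:** the scene and wrist views put the tray centre about 10 mm apart, so I placed the spindle between the two estimates. It touched the floor of the tray before I released it.
- **Last check:** the pictures show the bent spindle flat in the tray and the two true ones in their bays. The dish, spoon, beaker, vial and stopper look unmoved, by eye only. The arm was clear of everything. The middle spindle rolled on a few millimetres after I let go but stayed in its bay.

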